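Flip the bit tray over the riser and clip it home

ROBOT

A 7-joint arm with a two-finger parallel gripper is mounted at the origin on the work surface. World frame = base frame: x ahead of the robot, y to its left, z up, the work surface at z = 0. Lengths are in m, angles in rad, forces in N, time in s.
With the tool pointing down it reaches from about 0.35 to 0.9 m from the base axis. Payload 7.2 kg.
Tool frame: the origin (TCP) lies midway between the tips of the shut fingers; the grasp point (between the pads) lies 19 mm behind it; z points along the fingers, y is the line along which they close (so a half turn about z gives the same grasp; the last joint's range is limited). The gripper opens to 85 mm and grips with 20 to 120 N. Pads are 22 mm wide; open, the fingers measure 114 mm over their backs; the gripper's body (76 mm by 85 mm) begins 54 mm behind the grasp point. The pads swing forward as they close: fully open they stand 13 mm farther back than shut.
Start: joints at [1.247, 0.411, -0.013, 1.596, 0.006, 1.134, -0.082], TCP at [0.158, -0.605, 0.231] pointing down, gripper open.
Joint ranges: [-2.95, 2.95], [-0.29, 1.99], [-1.47, 1.44], [0.14, 2.54], [-1.03, 4.17], [0.13, 1.85], [-2.86, 2.86]. Speed limits (rad/s): [2.39, 2.39, 3.01, 3.01, 3.14, 3.14, 3.14].

INTERFACE

Orientations are given as a rotation vector (axis times angle).
In Python, from station import ctrl, eoat, kinematics, readout, snapshot gives the robot as it stands. The module is installed in compiled form; this text tells all that it offers. Calls block until the motion is done:
- ctrl.goto(position, orientation): joint-space move of the TCP to a pose.
- ctrl.servo_line(position, rotation=None, rate=0.15, contact_N=None): straight line of the TCP; rotation=None keeps the orientation; rate is the mean speed in m/s. With contact_N (N) it stops when the force on the tool has changed by that much, and returns True; else False.
- ctrl.set_joints(angles): joint-space move.
- eoat.move_gripper(opening): finger opening in m; the grip force is fixed at half the most; returns when the fingers have stopped.
- ctrl.wait(seconds).
- kinematics.solve_ik(position, orientation): joint angles nearest the present ones, or None.
- readout.state(): the state.
- snapshot(name): name is "scene" or "side" or "wrist"; returns a dict with "pixels" (384x512x3 uint8, blue, green, red), "intrinsics" (3x3 intrinsics, pixels), "view" (4x4, takes a point from world to camera coordinates); the wrist camera has in their place "T_tool_cam" (4x4, takes a point from camera to tool coordinates, whose origin is the TCP and whose axes are the flange's). Camera axes: x right, y down, z forward; pixel columns grow to the right and rows downward; lengths in m; the calibration is good to about 2 mm. A picture is of the moment at which its call begins: read the wrist's pose just before it. There is no depth.
A pose or a line that the arm cannot do raises ctrl.PlanningError and nothing moves.
- ctrl.sign_off(): hands the job in; it is judged then, once.
The state is a dict: "t": time; "q": joint angles; "joint_velocities": joint speeds; "joint_efforts": joint torques, N m; "position": TCP position; "eef_rot": TCP orientation; "contact_force": force on the tool from outside, world axes, zero at the start; "ft_torque": the same for the moment, N m; "opening": finger opening in m; "gripper_force": force on a finger pad.
Only numpy, scipy, OpenCV 4.12 (cv2) and the standard library are available. Lean on these libraries where they do the work, as an engineer would, in place of code of your own. Each camera call takes 0.05 s, during which the arm holds its last target. There are 200 camera calls.

TASK

The driver-bit tray lies face down on the lower deck of the bench rack. Turn it over, by standing it up against the riser and tipping it onto the upper step, then push it back to the wooden stop, over the two spring clips, and press it down until both clips snap over its edges, so that it sits flat, square and face up. Leave the tape roll, the tin, the spray can and the wooden stake where they are.

Things in the scene. Friction and masses are not known exactly. Their poses are not given: they have to be found in the camera images.
- rack: Fixed two-step plywood rack, 500 mm wide (its y). Origin: at bench level, below the riser (upright face behind the lower deck), mid-width. x points away from the robot through the riser, z up; turned up to 0.3 rad. Lower deck: x -86 to 0 mm, top z 46. Riser ledge: x 0 to 10, top z 68. Behind it the upper step: x 10 to 145, top z 56. Sockets to 40 mm tall on the step at y +-200.
- deck_edge (a point): Middle of the lower deck's top front edge (rack x -86, z 46 mm; rack axes). In front of it is only bare bench. A tray square against the riser overhangs it by 24 mm, its plate's underside 55 mm above the bench, so tilted fingertips fit under that edge and can lift it until the tray stands against the riser.
- riser_edge (a point): Middle of the riser's top edge (rack x 0, z 68 mm; rack axes). The riser is 22 mm high above the lower deck and 10 mm thick. A tray standing against it, pushed near its top, tips over this edge and falls face up on the riser and the clips, level, 25 to 50 mm of it hanging out in front of the riser.
- stop_face (a point): Foot of the wooden stop's front face, at mid-width, on the upper step (rack x 124, z 56 mm). The stop is 200 mm wide and 29 mm high.
- bar_mid (a point): Middle of a fixed steel bar along the rack's y over the upper step: 16 mm thick, rack x 90, z 185 mm, on posts at y +-135 mm (12 mm thick, x 75 to 105). A gripper upright over the tray's final place would hit it: there the tool must lean back towards the robot by 25 to 45 degrees.
- clip_mid (a point): Spot on the upper step (rack x 68, y 0, z 56 mm) over which the tray's centre must come, between the clips. The bay between the riser's back (x 10) and the stop (x 124) is 4 mm longer than the tray: pushed back to the stop, the tray's front edge clears the riser and it can be pressed down.
- clip_left (a joint): Left (+y) steel spring clip, rack x 35 to 95 mm. 0 = at rest, to 0.007 m outward; 1.4 N at rest + 0.7 N per mm. Inner face y 47; a lip 6.5 to 8.5 mm above the step reaches in to y 43.5; above it a lead-in slopes out at 60 degrees from level to y 50, 20 mm up. A tray laid on the clips rests about 13 mm high; pressed at its middle with about 10 to 15 N it snaps under the lips.
- clip_right (a joint): Right (-y) spring clip, the mirror image of the left one.
- tray_mid (a point): Centre, half-way up, of the loose grey bit tray (about 180 g, 14 mm thick): a back plate 110 (x) by 92 (y) by 5 mm with a rimmed body 94 x 76 x 9 mm centred on its face side. Site z points out of the back: up at the start (face down), down once turned over. Starts on the deck, up to 60 mm left or right of the clips, turned up to 0.3 rad from the rack. Too wide to grasp across.
- tray_near (a point): Middle of the face-side edge of the plate's overhang, on the side nearest the robot at the start (tray x -55, 2 mm behind the centre plane, towards the back). The plate stands out 8 mm beyond the body all round.
- tray_rib (a point): Middle of the tray's face, on a plain cross rib level with the rim (26 mm along x, 66 mm along y) between two rows of steel bits; 7 mm from the tray's centre. A good place to press once the tray is face up. Axes as tray_mid.
- tape_mid (a point): Centre of a cardboard tape roll lying on the lower deck, near one end: 64 mm across, 24 mm high. Leave it alone.
- tin_mid (a point): Centre of a low steel tin on the lower deck, near the other end: 54 mm across, 36 mm high. Leave it alone.
- spray_mid (a point): Half-way up a spray can on the bench in front of the rack's left part: 58 mm across, about 170 mm tall. Leave it standing.
- stake_mid (a point): Centre of a wooden stake offcut lying on the bench in front of the rack's right part: about 165 mm long (its x), 32 mm wide, 30 mm high. Leave it alone.
There are look-alikes about, which are no part of the job. What is meant by the part that bears tray_mid is not green or yellow, and is the larger of those in its own colour.

How it is judged:
On the way:
1. the tray is stood up on edge at the riser (angle between tray_mid's own z axis and vertical between 1.1 and 2.1 rad and x of tray_mid in the frame of rack between -0.06 and 0.05 m and z of tray_mid in the frame of rack below 0.14 m), for 0.1 s.
At the end, for the whole second after the job is handed in: The tray rests face up and flat (within 5 degrees) on the upper step, square to the rack (within 4 degrees), its centre within 6 mm of clip_mid along the rack's x and y and no more than 10 mm above the step (it is 7 mm when fully down), both clips sprung back (within 1.5 mm), at rest (x of tray_mid in the frame of rack between 0.062 and 0.074 m and y of tray_mid in the frame of rack between -0.006 and 0.006 m and z of tray_mid in the frame of rack below 0.066 m and angle between tray_mid's own z axis and vertical above 3.05 rad and angle between the x axis of tray_mid and the x axis of rack, either way round below 0.07 rad and value of joint each of clip_left, clip_right below 0.0015 m and linear speed of tray below 0.02 m/s); the robot touches nothing.
It fails at once if the tape roll is knocked or moved more than 20 mm (distance of tape_mid from where it was at the start of the episode above 0.02 m).
It fails at once if the tin is knocked or moved more than 20 mm (distance of tin_mid from where it was at the start of the episode above 0.02 m).
It fails at once if the spray can is knocked or moved more than 20 mm (distance of spray_mid from where it was at the start of the episode above 0.02 m).
It fails at once if the stake is knocked or moved more than 20 mm (distance of stake_mid from where it was at the start of the episode above 0.02 m).
It also fails if it takes over 67 s, if anything falls off the work surface, if the arm or the gripper's body presses on something with over 40 N, if the wrist force passes 120 N, or if a joint passes its speed limit or range.

## Working session

There is one attempt and no reset: what is moved stays moved. The work goes in short steps, each a Python script; the robot and the scene stay as the last script left them, time stands still between calls to the robot, and variables do not carry over. Pictures are saved under pics/ and viewed, at most 10 in all, crops included, and the job is handed in when it is done.

```bash
mkdir -p pics
python3 - <<'E'
from station import *
import cv2,numpy as np,json
s=readout.state();print(s["t"],s["position"],s["eef_rot"])
for n in("scene","side"):
    d=snapshot(n);cv2.imwrite(f"pics/{n}0.png",cv2.resize(d["pixels"],(800,600),interpolation=cv2.INTER_CUBIC))
    np.savez(f"pics/{n}0.npz",**d)
    print(n,np.array(d["intrinsics"]).tolist(),np.round(d["view"],4).tolist())
E
```

```text
0.0 [ 0.15795844 -0.60418769  0.23045292] [-3.11435780e+00 -4.00520851e-01  4.70925273e-04]
scene [[356.1927204629008, 0.0, 252.17807058867677], [0.0, 356.1927204629008, 188.54401222014044], [0.0, 0.0, 1.0]] [[0.7555, 0.6549, -0.0186, -0.3875], [0.5059, -0.6012, -0.6186, -0.1544], [-0.4163, 0.4579, -0.7855, 1.182], [0.0, 0.0, 0.0, 1.0]]
side [[456.05025460541657, 0.0, 255.82790461570045], [0.0, 456.05025460541657, 194.02201072621813], [0.0, 0.0, 1.0]] [[-0.8002, -0.5997, -0.0004, 0.435], [-0.4311, 0.5758, -0.6947, 0.28], [0.4168, -0.5558, -0.7193, 1.1254], [0.0, 0.0, 0.0, 1.0]]
```

View pics/scene0.png

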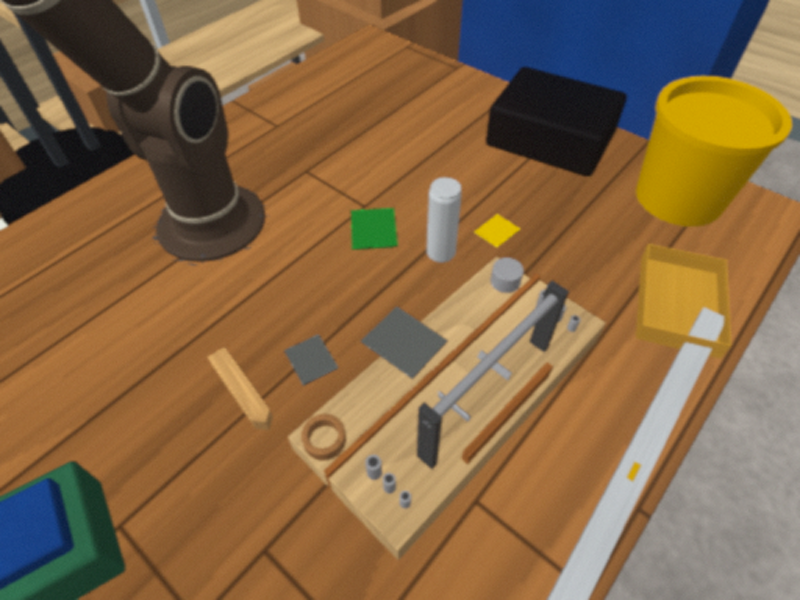

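View pics/side0.png

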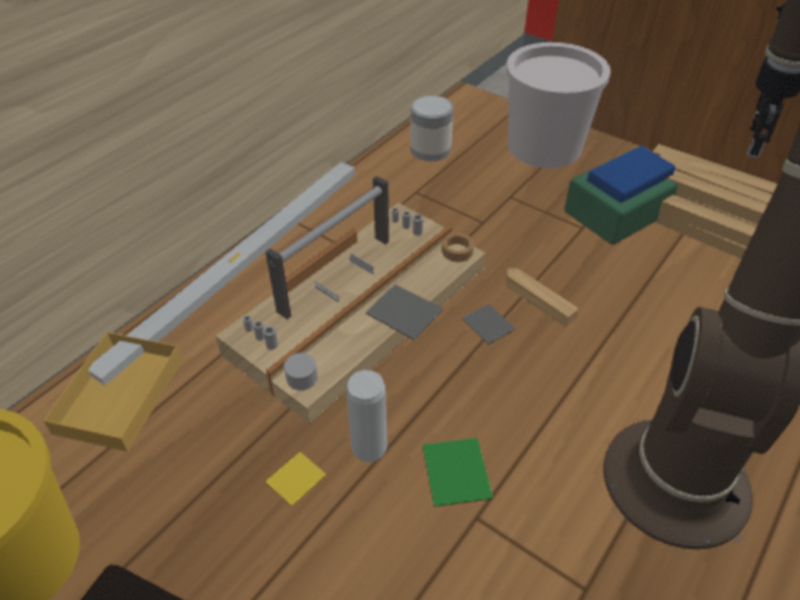

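The larger grey plate, with its centre at about (404,342) in scene and (404,311) in side, is the tray. The smaller grey plate on the bench is a look-alike. The tape sits at the rack's right end, the tin at its left, the can is front-left and the stake front-right.

```bash
cat > h.py <<'E'
import numpy as np,cv2
from scipy.optimize import least_squares
from scipy.spatial.transform import Rotation as R
def proj(d,P):
    P=np.atleast_2d(P);c=P@d["view"][:3,:3].T+d["view"][:3,3];u=c@d["intrinsics"].T;return u[:,:2]/u[:,2:]
def place(p,L):
    L=np.atleast_2d(L);c,s=np.cos(p[2]),np.sin(p[2]);return np.c_[p[0]+c*L[:,0]-s*L[:,1],p[1]+s*L[:,0]+c*L[:,1],L[:,2]]
def ray(d,uv,z):
    Rm,t=d["view"][:3,:3],d["view"][:3,3];o=-Rm.T@t
    r=Rm.T@np.linalg.inv(d["intrinsics"])@np.array([*uv,1.]);return o+r*(z-o[2])/r[2]
E
python3 - <<'E'
from h import *
D={n:np.load(f"pics/{n}0.npz") for n in("scene","side")}
k=1/1.5625
def fit(obs,p0):
    f=lambda p:np.concatenate([(proj(D[n],place(p,L))-np.array(uv)*k).ravel() for n,L,uv in obs])
    r=least_squares(f,p0,loss="soft_l1");print(np.round(r.x,4),"\n",np.round(f(r.x).reshape(-1,2),1).tolist());return r.x
rk=[("scene",[[-.086,-.25,.046],[-.086,.25,.046],[.145,.25,.056],[.124,-.1,.085],[.124,.1,.085]],[[289,438],[497,259],[606,322],[465,453],[548,367]]),
("side",[[-.086,-.25,.046],[-.086,.25,.046],[.145,.25,.056]],[[485,252],[308,410],[220,340]])]
c=ray(D["scene"],[404*k,342*k],.06);print(c)
r=fit(rk,[c[0],c[1],0.])
a=.055;b=.046
best=[fit([("scene",[[-a,b,.06],[a,b,.06],[a,-b,.06],[-a,-b,.06]],[[401,309],[446,345],[411,376],[363,341]]),
("side",[[-a,b,.06],[a,b,.06],[a,-b,.06],[-a,-b,.06]],[[407,337],[366,307],[398,286],[441,311]])],[c[0],c[1],r[2]+.1])]
t=best[0];print("tray in rack",np.round(place([0,0,-r[2]],[t[0]-r[0],t[1]-r[1],0]),4),t[2]-r[2])
for nm,uv,z in(("can",[443,183],.17),("tin",[507,266],.082),("tape",[324,431],.07),("stakeA",[215,353],.03),("stakeB",[262,415],.03)):
    w=ray(D["scene"],np.array(uv)*k,z);print(nm,w.round(3),place([0,0,-r[2]],[w[0]-r[0],w[1]-r[1],0]).round(3))
np.save("rack.npy",r);np.save("tray.npy",t)
E
```

```text
[0.53448096 0.00186755 0.06      ]
[ 0.6076  0.0116 -0.0554] 
 [[-0.6, 0.5], [-1.0, -1.7], [-0.0, 0.1], [-0.6, -0.7], [-0.3, -3.5], [-1.0, -0.7], [-1.1, -1.9], [-4.0, -3.2]]
[ 0.535   0.0036 -0.0867] 
 [[0.2, -1.5], [1.7, -0.1], [-1.4, 2.4], [-0.8, -1.8], [0.8, 0.5], [-1.8, 0.4], [-0.8, -2.9], [0.4, -1.0]]
tray in rack [[-0.072 -0.012  0.   ]] -0.03126449126858845
can [0.417 0.249 0.17 ] [[-0.204  0.226  0.   ]]
tin [0.579 0.23  0.082] [[-0.04   0.217  0.   ]]
tape [ 0.55  -0.196  0.07 ] [[-0.046 -0.21   0.   ]]
stakeA [ 0.292 -0.207  0.03 ] [[-0.303 -0.235  0.   ]]
stakeB [ 0.44 -0.23  0.03] [[-0.154 -0.251  0.   ]]
```

```bash
cat >> h.py <<'E'
from station import ctrl,eoat,kinematics,readout,snapshot
rk=np.load("rack.npy")
def pose(x,y,z,phi=0,yaw=0):
    "rack coords mm, phi deg lean (tool points forward), yaw deg rel. to rack"
    p=place(rk,[x/1e3,y/1e3,z/1e3])[0]
    return p,(R.from_euler("z",rk[2]+np.radians(yaw))*R.from_euler("y",-phi,degrees=True)*R.from_euler("x",np.pi)).as_rotvec()
def inrack(p): return place([0,0,-rk[2]],[p[0]-rk[0],p[1]-rk[1],p[2]])[0]*1e3
def go(*a,**k): ctrl.goto(*pose(*a,**k))
def line(*a,rate=.15,N=None,**k):
    p,r=pose(*a,**k);return ctrl.servo_line(p,r,rate,N)
def st():
    s=readout.state();print("t%.1f"%s["t"],"tcp",inrack(s["position"]).round(1),"F",np.round(s["contact_force"],1),"op",round(s["opening"],4))
def wrist(name):
    s=readout.state();d=snapshot("wrist");T=np.eye(4);T[:3,:3]=R.from_rotvec(s["eef_rot"]).as_matrix();T[:3,3]=s["position"]
    v=np.linalg.inv(T@d["T_tool_cam"]);o=dict(pixels=d["pixels"],intrinsics=np.array(d["intrinsics"]),view=v)
    np.savez(f"pics/{name}.npz",**o);cv2.imwrite(f"pics/{name}.png",cv2.resize(d["pixels"],(800,600),interpolation=cv2.INTER_CUBIC));return o
E
python3 - <<'E'
from h import *
go(-150,0,300,0);st()
o=wrist("w1");print(inrack(np.linalg.inv(o["view"])[:3,3]))
q=readout.state()["q"];print(np.round(q,2))
for a in((-113,0,42,60),(-120,0,40,60),(-100,0,60,55),(-60,0,130,35),(-10,0,150,15),(30,0,150,20),(22,0,78,15),(77,0,80,35),(77,0,120,35)):
    s=kinematics.solve_ik(*pose(*a));print(a,None if s is None else np.round(s,2))
E
```

```text
t2.6 tcp [-149.8   -0.8  299.9] F [0.6 0.2 0.1] op 0.0853
[-83.51465192  -1.04367596 442.76506095]
[ 0.58  0.13 -0.79  1.84  0.1   1.21 -1.87]
(-113, 0, 42, 60) None
(-120, 0, 40, 60) None
(-100, 0, 60, 55) None
(-60, 0, 130, 35) [-0.2   0.21 -0.02  2.39  1.91  0.17  2.58]
(-10, 0, 150, 15) [ 0.4   0.4  -0.66  1.95  0.5   0.67 -2.18]
(30, 0, 150, 20) [ 0.35  0.42 -0.6   1.93  0.58  0.58 -2.24]
(22, 0, 78, 15) [ 0.31  0.54 -0.55  1.93  0.63  0.57 -2.28]
(77, 0, 80, 35) [-0.12  0.49 -0.02  2.12  2.06  0.13  2.49]
(77, 0, 120, 35) None
```

View pics/w1.png

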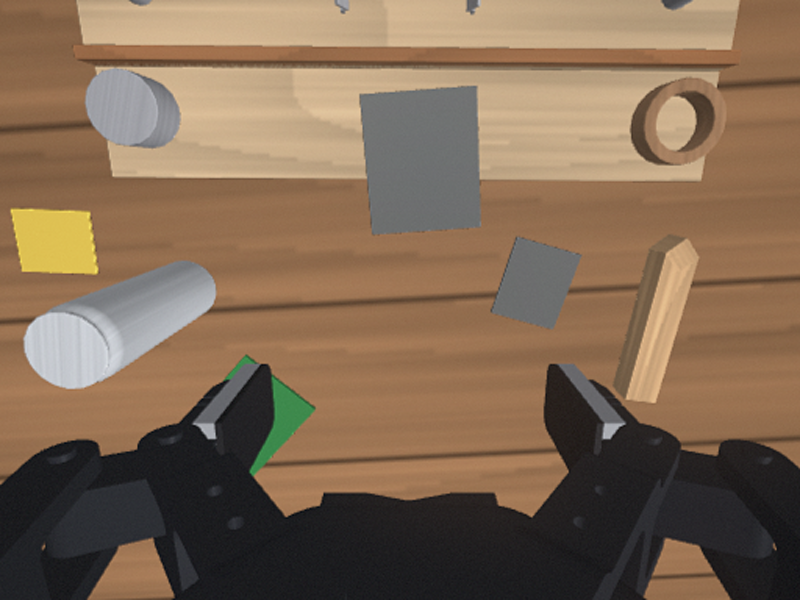

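The wrist view shows the tray at corners (360,94), (477,86), (480,227), (373,235), slightly turned. The deck front corners are at (113,177) and (702,181), and tin, tape, can and stake are all clear of the tray.

Run:
```python
from h import *
o=np.load("pics/w1.npz");k=1/1.5625
def fit(L,uv,p0):
    f=lambda p:(proj(o,place(p,L))-np.array(uv)*k).ravel()
    r=least_squares(f,p0);print(r.x.round(4),f(r.x).reshape(-1,2).round(1).tolist());return r.x
r=fit([[-.086,.25,.046],[-.086,-.25,.046],[0,.25,.068],[0,-.25,.068]],[[113,177],[702,181],[78,60],[737,64]],rk)
a,b=.055,.046
t=fit([[a,b,.06],[a,-b,.06],[-a,-b,.06],[-a,b,.06]],[[360,94],[477,86],[480,227],[373,235]],np.load("tray.npy"))
for q in(rk,r): print("tray in rack",place([0,0,-q[2]],[t[0]-q[0],t[1]-q[1],0]).round(4),t[2]-q[2])
r=(r+rk)/2;np.save("rack.npy",r);print("rack used",r)
for sg in(1,-1):
  for phi in(0,10,20,30,40,50,60):
    p,rv=pose(-115,0,45,phi);rv=(R.from_rotvec(rv)*R.from_euler("z",0 if sg>0 else np.pi)).as_rotvec()
    s=kinematics.solve_ik(p,rv);print(sg,phi,None if s is None else np.round(s,2))
```

```text
[ 0.6055  0.0108 -0.063 ] [[-0.3, 0.5], [-0.0, 0.3], [-1.7, -0.1], [2.0, 0.1]]
[0.532  0.0032 0.0103] [[-0.3, 0.2], [0.2, -0.2], [0.7, 0.3], [-0.6, -0.1]]
tray in rack [[-0.075  -0.0125  0.    ]] 0.06571358654569748
tray in rack [[-0.0729 -0.0121  0.    ]] 0.07331324584293587
rack used [ 0.60653324  0.01116995 -0.05922568]
1 0 [ 0.37  0.53 -0.64  2.05  0.48  0.71 -2.2 ]
1 10 [ 0.26  0.43 -0.51  2.2   0.59  0.46 -2.33]
1 20 [-0.    0.36 -0.22  2.35  1.03  0.19 -2.82]
1 30 [-0.58  0.39  0.41  2.52  3.17  0.24  1.24]
1 40 None
1 50 None
1 60 None
-1 0 [ 0.75  0.84 -1.24  2.03  0.96  1.04  0.53]
-1 10 [ 0.78  0.76 -1.24  2.17  1.15  0.87  0.35]
-1 20 [ 0.79  0.71 -1.24  2.31  1.46  0.77  0.04]
-1 30 [ 0.77  0.73 -1.23  2.44  1.84  0.82 -0.34]
-1 40 None
-1 50 None
-1 60 None
```

```bash
python3 - <<'E'
s=open("h.py").read()
s=s.replace('R.from_euler("x",np.pi)).as_rotvec()','R.from_euler("x",np.pi)*R.from_euler("z",np.pi)).as_rotvec()')
open("h.py","w").write(s)
E
python3 - <<'E'
from h import *
eoat.move_gripper(0.0)
go(-75,-92,150);st()
line(-75,-92,51,rate=.15)
line(-75,-61,51,rate=.04);st()
line(-75,-75,51,rate=.15);line(-75,-75,120,rate=.2)
eoat.move_gripper(.055)
go(-165,0,120);line(-165,0,48,rate=.15)
print(line(-117,0,48,rate=.04,N=8));st()
line(-150,0,48);go(-150,0,300);o=wrist("w2");print(np.round(readout.state()["q"],2))
E
```

```text
t5.8 tcp [-75.  -91.9 150.1] F [-1.3  1.4  0.6] op 0.0003
t7.5 tcp [-75.  -60.9  50.9] F [ 0.1 -1.   1.4] op 0.0001
True
t11.0 tcp [-1.224e+02  1.000e-01  4.740e+01] F [-0.6  0.2 -0.2] op 0.0551
[ 1.02  0.33 -1.4   1.83  0.34  1.27  1.03]
```

View pics/w2.png

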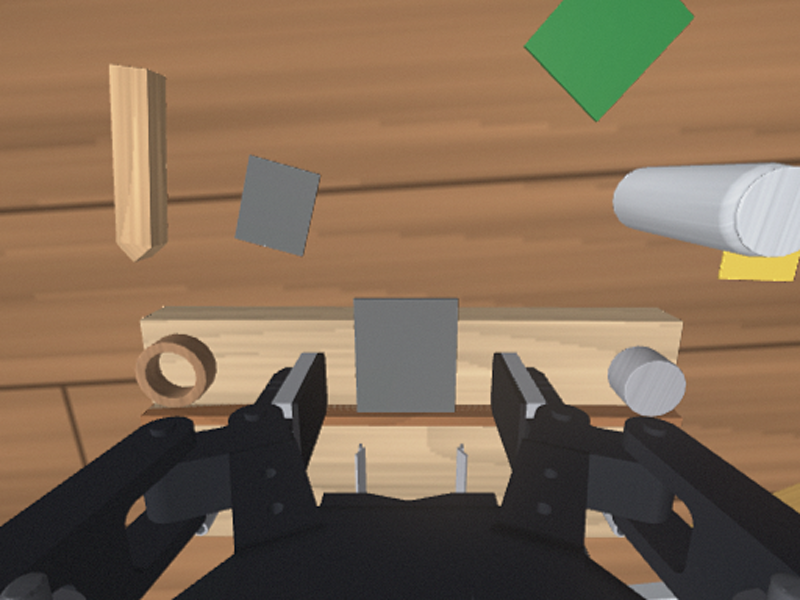

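The tray is square against the riser, at corners (355,298), (459,298), (456,412), (357,412). The clip ends are at (361,447) and (461,447). I'll get its offset from those numbers and start the lift.

Run:
```python
from h import *
o=np.load("pics/w2.npz");k=1/1.5625
P=lambda u,v,z:inrack(ray(o,[u*k,v*k],z)).round(1)
for n,a in dict(tray=[(355,298,.06),(459,298,.06),(456,412,.06),(357,412,.06)],clips=[(361,447,.076),(461,447,.076)],deck=[(143,320,.046),(683,320,.046)],riser=[(355,412,.068),(460,412,.068)]).items(): print(n,[P(*i) for i in a])
eoat.move_gripper(.045)
for phi in(20,30,35): print(phi,kinematics.solve_ik(*pose(-130,0,40,phi)) is not None)
go(-160,0,100,20)
for a in((-140,0,40,30),(-122,0,40,30),(-122,0,60,30),(-122,0,60,35),(-100,0,110,35),(-60,0,140,30),(-25,0,145,30),(20,0,145,30),(20,0,145,15),(77,0,80,35)):
    s=kinematics.solve_ik(*pose(*a));print(a,None if s is None else np.round(s,2))
```

```text
tray [array([-110.5,  -47.8,   60. ]), array([-110.3,   43. ,   60. ]), array([ 0.4, 43.3, 60. ]), array([  0.3, -49.5,  60. ])]
clips [array([ 27. , -44.9,  76. ]), array([27.1, 46.9, 76. ])]
deck [array([ -86. , -244.8,   46. ]), array([-85.3, 250.7,  46. ])]
riser [array([ -4.2, -50.3,  68. ]), array([-4.1, 46. , 68. ])]
20 True
30 True
35 False
(-140, 0, 40, 30) [ 0.17  0.4  -0.5   2.53  2.2   0.42 -0.89]
(-122, 0, 40, 30) [ 0.16  0.41 -0.46  2.49  2.19  0.4  -0.86]
(-122, 0, 60, 30) [ 0.11  0.34 -0.41  2.48  2.1   0.32 -0.78]
(-122, 0, 60, 35) None
(-100, 0, 110, 35) [ 0.02  0.22 -0.3   2.48  2.09  0.28 -0.77]
(-60, 0, 140, 30) [ 0.34  0.24 -0.6   2.29  1.12  0.3   0.28]
(-25, 0, 145, 30) [ 0.37  0.3  -0.62  2.21  1.06  0.34  0.37]
(20, 0, 145, 30) [ 0.37  0.37 -0.63  2.11  1.04  0.38  0.43]
(20, 0, 145, 15) [ 0.45  0.47 -0.73  1.88  0.59  0.72  0.9 ]
(77, 0, 80, 35) [ 0.12  0.51 -0.32  2.1   1.81  0.26 -0.34]
```

```bash
python3 - <<'E'
import numpy as np
r=np.load("rack.npy");r[1]+=.0015;np.save("rack.npy",r)
E
cat >> h.py <<'E'
def rot(v,th): c,s=np.cos(th),np.sin(th);x,z=v;return np.array([x*c+z*s,-x*s+z*c])
def corner(deg,s=6.):
    "desired fingertip front corner (rack x,z mm) at tray angle deg"
    th=np.radians(deg)
    if deg<=90:
        P=np.array([rot(v,th) for v in((0,0),(0,5),(-8,-9))])
        off=np.array([-P[:,0].max(),46-P[:,1].min()])
        E=off+rot((-110,0),th)
        return E+s*np.array([.5,-.87]) if deg<=60 else off+rot((-110+s-(s-2)*(deg-60)/30,0),th)
    a=th-np.pi/2;u=np.array([np.sin(a),np.cos(a)]);n=np.array([-np.cos(a),np.sin(a)])
    return np.array([-22*np.tan(a),46])+5*n+108*u
def tcp_of(K,phi,back=3.):
    f=np.radians(phi);return K-11*np.array([np.cos(f),np.sin(f)])+back*np.array([np.sin(f),-np.cos(f)])
E
python3 - <<'E'
from h import *
eoat.move_gripper(0.0)
go(-60,-85,120,0);line(-60,-85,51);line(-60,-59,51,rate=.04);st()
line(-60,-75,51);line(-60,-75,110,rate=.2)
eoat.move_gripper(.03)
go(-165,0,110,15);line(-160,0,60,15)
K=corner(0);x,z=tcp_of(K,30);print(K,x,z)
line(-138,0,z,30);hit=line(x+6,0,z,30,rate=.03,N=4);print(hit);st()
dx=inrack(readout.state()["position"])[0]-x;print("dx",dx)
for th in(8,16,24,32,40):
    X,Z=tcp_of(corner(th),30);line(X+np.clip(dx,-3,3),0,Z,30,rate=.06)
    s=readout.state();print(th,np.round(s["contact_force"],1))
st();d=snapshot("side");cv2.imwrite("pics/s1.png",cv2.resize(d["pixels"][110:270,170:330],(640,640)[:2] and (600,600),interpolation=cv2.INTER_CUBIC))
E
```

```text
t16.1 tcp [-60.  -58.9  50.9] F [ 0.5  0.5 -0.9] op 0.0004
[-107.     49.78] -115.02627944162883 41.681923788646685
True
t21.1 tcp [-1.157e+02 -1.000e-01  4.110e+01] F [-0.3  0.3  0.2] op 0.0302
dx -0.6602962645138604
8 [-2.3  0.5 -0.1]
16 [-3.3 -0.9 -0.2]
24 [-0.2  1.3 -1.6]
32 [ 0.2  0.6 -0.7]
40 [-0.8 -0.3 -0.5]
t23.0 tcp [-9.340e+01 -1.000e-01  1.048e+02] F [-0.8 -0.3 -0.5] op 0.03
```

View pics/s1.png

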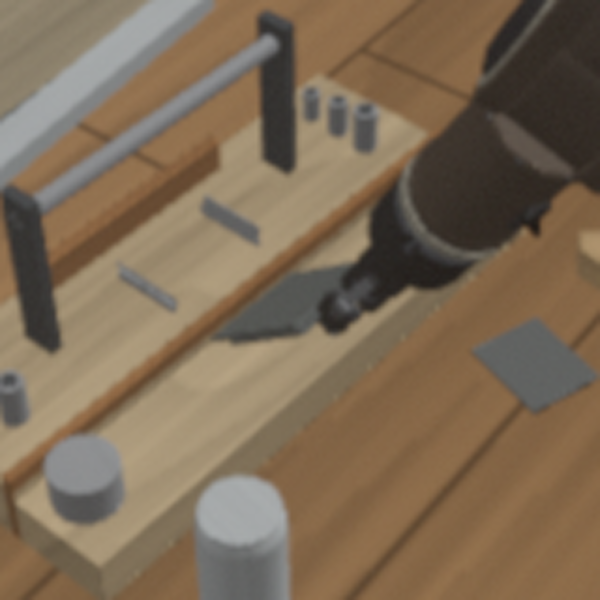

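The crop shows the tray at about (290,300) against the riser, with the fingers at (340,305) at its front. I'll check its tilt against projections.

Run:
```python
from h import *
d=np.load("pics/side0.npz")
for th in(0,15,25,40):
    t=np.radians(th);P=np.array([rot(v,t) for v in((0,0),(0,5),(-8,-9))]);off=np.array([-P[:,0].max(),46-P[:,1].min()])
    for n,v in(("far",(0,5)),("near",(-110,5)),("nearlow",(-110,0))):
        q=off+rot(v,t);W=place(rk,[[q[0]/1e3,y,q[1]/1e3] for y in(.046,-.046)])
        print(th,n,((proj(d,W)-[170,110])*3.75).round().tolist())
```

```text
0 far [[207.0, 327.0], [286.0, 263.0]]
0 near [[317.0, 398.0], [395.0, 328.0]]
0 nearlow [[317.0, 402.0], [395.0, 333.0]]
15 far [[207.0, 330.0], [286.0, 265.0]]
15 near [[313.0, 371.0], [392.0, 302.0]]
15 nearlow [[314.0, 377.0], [393.0, 307.0]]
25 far [[207.0, 332.0], [286.0, 267.0]]
25 near [[306.0, 352.0], [386.0, 283.0]]
25 nearlow [[308.0, 358.0], [388.0, 289.0]]
40 far [[207.0, 335.0], [286.0, 271.0]]
40 near [[289.0, 322.0], [370.0, 254.0]]
40 nearlow [[293.0, 328.0], [374.0, 260.0]]
```

The tray is tilted about 40° as planned, so I'll continue to upright and tip it.

Run:
```python
from h import *
dx=-.7
for th in(48,56,64,72,80,86,90,94):
    ph=30 if th<=60 else 30-15*(min(th,90)-60)/30
    X,Z=tcp_of(corner(th),ph);line(X+dx+(2 if th>=80 else 0),0,Z,ph,rate=.06)
    print(th,np.round(readout.state()["contact_force"],1))
ctrl.wait(.3);st()
d=snapshot("side");cv2.imwrite("pics/s2.png",cv2.resize(d["pixels"][110:270,170:330],(600,600),interpolation=cv2.INTER_CUBIC))
```

```text
48 [-0.   0.7 -0.7]
56 [-5.3  0.6  5.8]
64 [-5.   0.1  8.8]
72 [-3.   0.6  5.1]
80 [-1.7 -0.1  6.6]
86 [-0.8  0.3  0.4]
90 [-0.3 -0.   1.5]
94 [0.4 0.2 1.8]
t26.3 tcp [-7.800e+00 -1.000e-01  1.482e+02] F [ 0.3 -0.6  0.4] op 0.0299
```

View pics/s2.png

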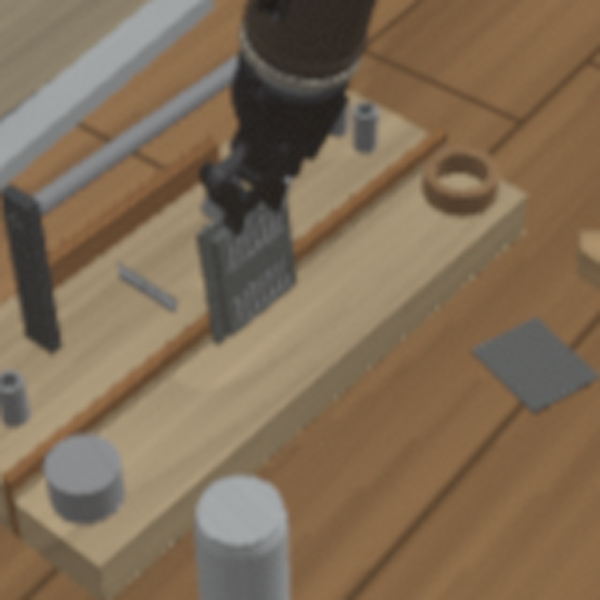

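The tray stands upright with its face (bit rows) toward the robot, and the fingertips are at its top edge, about (232,225). Next I push it over the riser.

Run:
```python
from h import *
for th in(98,103,108,114,120):
    X,Z=tcp_of(corner(th),15);line(X+2,0,Z-1.5,15,rate=.08)
    print(th,np.round(readout.state()["contact_force"],1))
ctrl.wait(.4);st()
line(-60,0,170,15,rate=.25);go(-150,0,300)
wrist("w3")
```

```text
98 [ 0.5 -0.8  6.1]
103 [ 1.6 -0.3  7.3]
108 [ 1.7 -0.9  7. ]
114 [-0.1 -0.8 -0.1]
120 [-0.4  0.2  0.1]
t28.0 tcp [ 29.1  -0.  134.9] F [ 0.3 -0.5 -0.1] op 0.0298
```

View pics/w3.png

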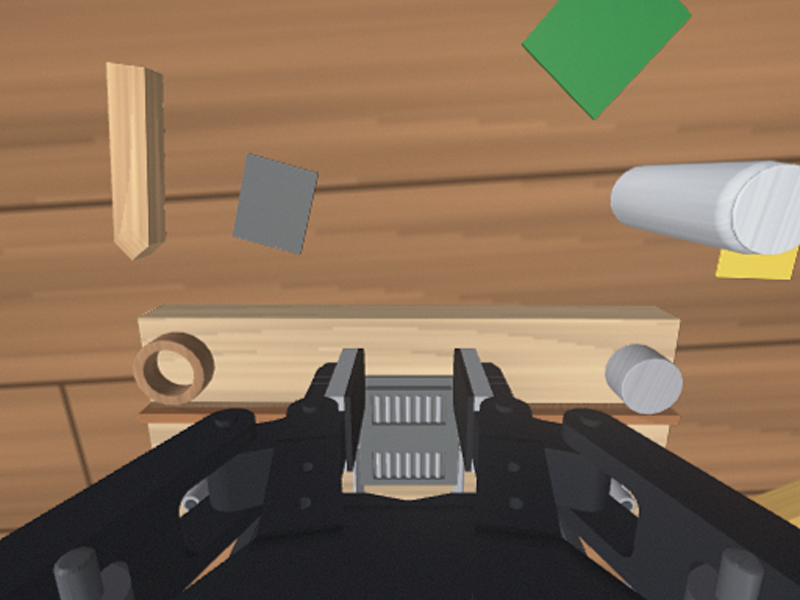

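The tray lies face up and square on the riser and clips, with its front edge at v≈377 and its bits centred near u=407, in line with the clips. Next I push it back to the stop.

Run:
```python
from h import *
o=np.load("pics/w3.npz");k=1/1.5625
print("front edge",inrack(ray(o,[407*k,377*k],.073)).round(1),"bits",[inrack(ray(o,[u*k,465*k],.08)).round(1) for u in(373,441)])
T=lambda x,z:tcp_of(np.array([x,z]),15)
x,z=T(-75,79);go(x,0,z+50,15);line(x,0,z,15)
x,_=T(27,79);print(line(x,0,z,15,rate=.05,N=11));st()
p=inrack(readout.state()["position"]);print("body wall x",p[0]-T(0,0)[0], "(want 22)")
line(p[0]-8,0,z,15);line(-60,0,130,15,rate=.25)
go(-150,0,300);eoat.move_gripper(.085);wrist("w4")
```

```text
front edge [-39.6  -1.9  73. ] bits [array([ 45.3, -33.4,  80. ]), array([45.5, 29.2, 80. ])]
True
t32.3 tcp [11.2  0.  72.1] F [0.1 0.4 0. ] op 0.03
body wall x 21.032978745873912 (want 22)
```

View pics/w4.png

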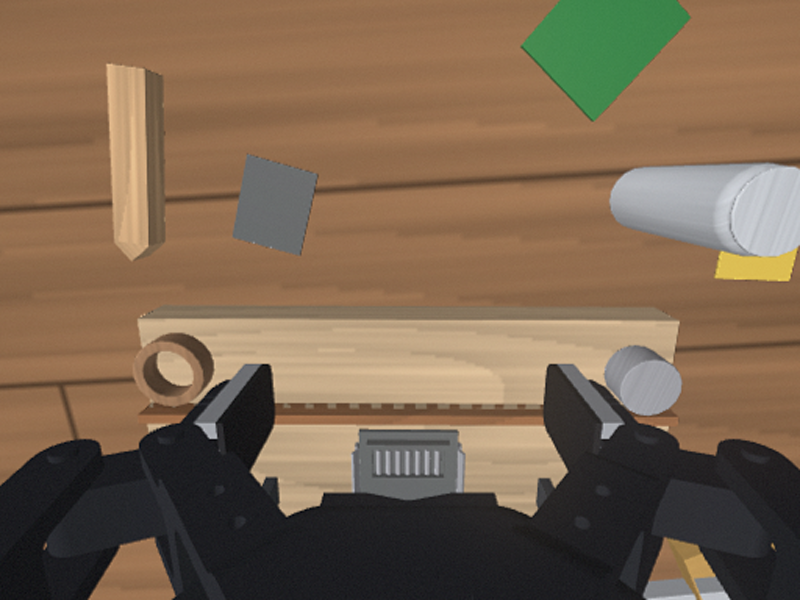

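The tray is past the riser and seated between the clips, with its front plate edge at v≈431, square. Now I press it at the rib with shut fingers leaning 35°.

Run:
```python
from h import *
eoat.move_gripper(0.0)
go(0,0,160,30)
line(40,0,125,35,rate=.2);line(76,0,98,35,rate=.12)
print(line(76,0,71,35,rate=.02,N=25));st()
print(inrack(readout.state()["position"])[2],"want ~76")
ctrl.wait(.2)
line(76,0,95,35,rate=.1);line(20,0,140,35,rate=.2);line(-80,0,220,20,rate=.25)
go(-220,0,330)
wrist("w5");d=snapshot("side");a=cv2.resize(d["pixels"][110:270,170:330],(600,600),interpolation=cv2.INTER_CUBIC);cv2.imwrite("pics/s5.png",a);st()
```

```text
True
t38.6 tcp [76.  -0.1 74.5] F [-5.7  0.2  9.5] op 0.0002
74.4907037492955 want ~76
t42.9 tcp [-219.9   -0.5  328.8] F [-1.3  0.  -0.7] op 0.0
```

View pics/s5.png

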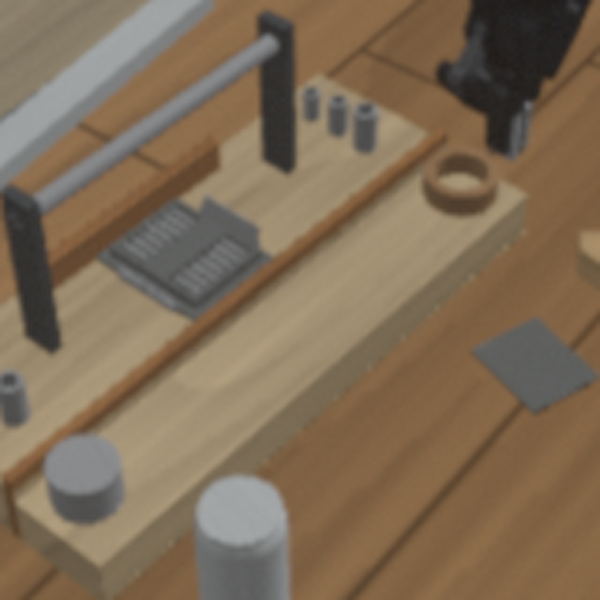

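The tray looks flat in its bay, at corners (98,258), (180,200), (270,258), (195,315). For the last view I'll overlay the predicted seated outline on two cameras.

Run:
```python
from h import *
d=np.load("pics/side0.npz");a=cv2.imread("pics/s5.png");w=np.load("pics/w5.npz");b=w["pixels"].copy()
s2=cv2.imread("pics/s5.png")
def rect(z,hx,hy): return place(rk,[[.068+i*hx,j*hy,z] for i,j in((-1,-1),(1,-1),(1,1),(-1,1))])
a=a[120:380,60:320];a=cv2.resize(a,(400,400),interpolation=cv2.INTER_CUBIC)
c=proj(w,rect(.061,.055,.046));u0,v0=np.maximum(c.mean(0).astype(int)-60,0);print(c.round())
u0,v0=min(u0,392),min(v0,264);b=cv2.resize(b[v0:v0+120,u0:u0+120],(400,400),interpolation=cv2.INTER_CUBIC)
for z,hx,hy,col in((.061,.055,.046,(0,0,255)),(.070,.047,.038,(0,255,255))):
    P=((proj(d,rect(z,hx,hy))-[170,110])*3.75-[60,120])*400/260
    cv2.polylines(a,[P.astype(int)],True,col,1)
    cv2.polylines(b,[((proj(w,rect(z,hx,hy))-[u0,v0])*400/120).astype(int)],True,col,1)
cv2.imwrite("pics/f.png",np.hstack([a,b]))
```

```text
[[234. 299.]
 [236. 354.]
 [289. 354.]
 [290. 299.]]
```

View pics/f.png

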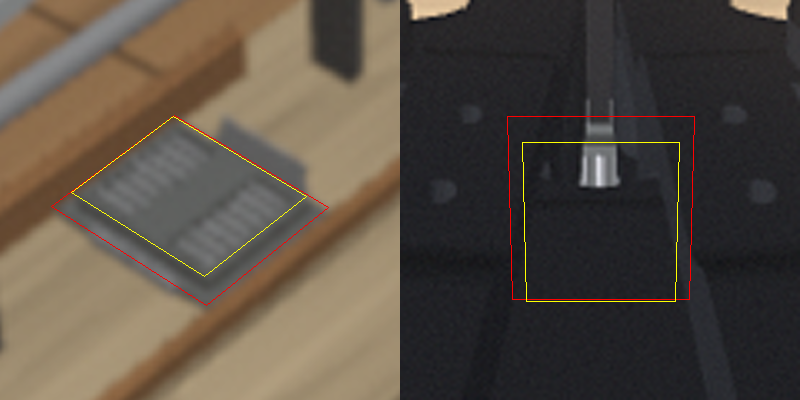

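The overlay matches the seated pose, and the press bottomed out at the expected height. I'll probe both sides of the rib to confirm it's level and both clips are latched, then hand in.

Run:
```python
from h import *
go(0,0,160,30);line(40,0,125,35,rate=.2)
for y in(22,-22):
    line(76,y,90,35,rate=.15)
    h=[]
    for N in(4,16):
        line(76,y,70,35,rate=.015,N=N);h.append(round(inrack(readout.state()["position"])[2],1))
        if N==4: line(76,y,84,35,rate=.1)
    print(y,h);line(76,y,92,35,rate=.15)
line(76,0,95,35);line(20,0,140,35,rate=.25);go(-150,0,250);st()
```

```text
22 [np.float64(74.5), np.float64(74.5)]
-22 [np.float64(74.5), np.float64(74.5)]
t52.1 tcp [-149.5   -1.3  249.1] F [ 0.4 -0.6  0.9] op 0.0002
```

Both sides touch at the same height (74.5 mm) under light and firm force, so the tray is level and fully down.

```bash
python3 -c "
from station import ctrl
print(ctrl.sign_off())"
```

```text
the job is handed in; nothing more can be done
None
```

I turned the tray over, pushed it back to the stop and pressed it down: it lies face up, square and level at full depth, but I inferred that both clips snapped from even height probes, not from seeing the lips; I handed it in at about 52 s, and no verdict was shown.

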